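# Hang a bracket on a slotted rack and lay the injector in it

## Task

Hang the loose aluminium bracket on the slotted rack: hook its four tabs into the two upper rows of slots, then push it straight down until it is fully home and the rack's sprung catch has snapped out above the bracket's lower edge. Then gently lay the loose injector across the bracket's two notches, about centred and the same side up as it lies now. The slots' exact height is not known, so find them by feel and never ram or force the bracket against the rack, and leave the other things on the bench where they are.

Things in the scene. Friction and masses are not known exactly. Their poses are not given: they have to be found in the camera images.
- rack: Dark steel foot, 110x170x12 mm, fixed to the bench, with two sockets (48 mm high) holding a frame of two grey slotted posts, 28 mm wide, 104 mm apart (y = +-52 mm), nominally 182 mm high, with a low cross-bar behind. Origin: bench level, midway between the posts, in the plane of their front faces; -x points out of the fronts to where the bracket comes from, y left along them, z up.
- home (a point): Where the bracket's origin comes to lie when locked, axes parallel to the rack's: (0,0,90) mm in the rack's frame, NOMINAL. The frame was set in its sockets by hand: posts, slots and catch together stand up to 10 mm higher or lower than nominal (square and level). This offset is not measured: find it by touch or by eye.
- slots (a point): Middle between the posts at the nominal height of the lower ends of the top row of slots: (0,0,146) mm in the rack's frame. Each post has 3 slots, 9 mm wide, 25 mm high, pitch 40 mm downward; faces 4 mm thick, hollow behind; 8 mm of post above the top slot. Between the posts 76 mm clear, nothing above the catch's guide (nominally 111 mm over the bench). The frame's offset applies.
- catch (a joint): Sprung steel nose, 16 mm wide, mid cross-bar, sticking out 6 mm before the posts' front plane; flat underside nominally 96 mm up, sloped upper side to 104 mm. Value in m: 0 sprung out, about 0.006 pushed back by the bracket's lower band (spring 0 to 6.5 N). Pushing the bracket down past it takes about 5 to 12 N; it snaps out to 0 above the band once the bracket is fully down.
- bracket: Loose aluminium bracket, 0.3 kg, 130 mm wide, 72 high, standing on the bench. Origin: underside, mid width, in the plane of the back plate's rear face; +x points out of the rear (toward the rack when hung), y along the width, z up. Plate 5 mm, with a window 50 mm wide, 5 to 48 mm up, over a 5 mm lower band. Side gussets at y = +-62.5 mm, 5 mm thick, reach to x = -77 mm.
- tabs (a point): On the bracket's rear face, mid width, at the height of the bottoms of the upper necks: (0,0,56) mm in the bracket's frame. 4 tabs at y = +-52 mm, 5 mm thick; necks 8 mm high (bottoms 16 and 56 mm up), 5.8 mm long, then noses 5 mm thick hanging 14 mm below the necks; ends at x = 10.8 mm. They enter the slots with the bracket 14 to 17 mm above its locked height, then drop.
- grip_rail (a point): Middle of the top edge of the bracket's grip rail, the place to grip it from above: rail 10 mm thick in x, 130 mm long in y, 24 mm high, open below it over the middle 50 mm. At (-5,0,72) mm in the bracket's frame, axes as the bracket's.
- cradle (a point): Middle between the floors of the two notches in the tops of the gussets, where the middle of the injector's underside comes to lie. At (-47,0,46) mm in the bracket's frame, axes as the bracket's. Notch floors about 28 mm long in x between sloped sides that rise 20 mm; 120 mm clear in y between the gussets, 37 mm in x from here to the grip rail.
- injector: Loose diesel injector lying on the bench, 207 mm long, body 20 mm wide and 20 mm high where it is gripped, about 0.36 kg. Origin: underside, middle of its length; x along its length, z up. In the bracket it lies along the bracket's y, either way round.
- nozzle_rack: Bystander: light metal block, 38 x 140 x 64 mm, with nozzles standing in it. Origin: middle of the underside.
- shim_ring: Bystander: black ring, 40 mm across, 12 mm high, lying flat. Origin: middle of the underside.
- hex_key: Bystander: black hex key, 125 mm long, lying flat. Origin: middle of the underside.
- sleeve: Bystander: short black sleeve, 30 mm across, 36 mm high, standing. Origin: middle of the underside.

How it is judged:
By the outcome, as a careful person would: the job done as asked, in the order asked, and still so for the second after the job is handed in, with the robot touching nothing.
It also fails if it takes over 72 s, if anything falls off the work surface, if the arm or the gripper's body presses on something with over 40 N, if the wrist force passes 120 N, or if a joint passes its speed limit or range.

## Robot

A 6-joint arm with a two-finger parallel gripper is mounted at the origin on a cart in front of the work surface, level with it; the furniture and walls round the work are solid. World frame = base frame: x ahead of the robot, y to its left, z up, the work surface at z = 0. Lengths are in mm, angles in rad, forces in N, time in s.
With the tool pointing down it reaches from about 350 to 975 mm from the base axis. Payload 7.1 kg.
Tool frame: the origin (TCP) lies between the finger pads; the fingertips stand 17 mm ahead of it and the grasp point (between the pads) lies 2 mm behind it; z points along the fingers, y is the line along which they close (so a half turn about z gives the same grasp; the last joint's range is limited). The gripper opens to 88 mm and grips with 3 to 60 N. Pads are 20 mm wide; open, the fingers measure 115 mm over their backs; the gripper's body (75 mm by 178 mm) begins 61 mm behind the grasp point.
Start: joints at [1.213, 0.423, 1.63, -0, 1.089, -0.019], TCP at [207.69, 589.466, 239.675] pointing down, gripper open.
Joint ranges: [-3, 3], [-0.9, 2.11], [0.09, 2.58], [-1.31, 4.45], [0.11, 2.69], [-2.54, 2.54]. Speed limits (rad/s): [2.39, 2.39, 3.01, 3.14, 3.14, 3.14].

## Interface

Orientations are given as a rotation vector (axis times angle).
In Python, from workcell import ctrl gives the robot as it stands.
- The arm moves only by the shell command python3 jog.py [OPENING], which reads ROWS from standard input. ROWS is a JSON object whose key "ticks" holds a list of rows, 1 to 5 of them, each of 6 numbers: dx, dy, dz in mm, then a rotation vector rx, ry, rz in rad; each row shifts and turns the commanded pose from where the row before left it, along the tool's axes as they then stand; what a row does not reach is not made up. A row lasts 1/12 s, in which the tool goes at most 41.7 mm and 0.125 rad, less where a joint would pass 70% of its speed; a pose out of reach is approached as far as the arm can. OPENING is the finger opening in mm, set as the command begins (- or left out keeps the last). The fingers move at their own pace and stop on an object; the grip force is fixed at half the most. Time passes only in rows, so rows that do not move let the fingers close. It prints the time, the measured TCP pose, the force, the opening and the grip force at its end. Input that does not fit is refused with a message, and nothing moves.
- ctrl.get_obs(): the state, without advancing time (a new reading comes with each control period).
- ctrl.get_image(name): name is "scene" or "side" or "wrist"; returns a dict with "img" (420x560x3 uint8, red, green, blue), "fx", "fy", "cx", "cy" (pixels), "k1" (the pictures are not rectified: a ray, as slopes to the right and down, at radius r is drawn at 1 + k1 r^2 times it, then the intrinsics apply), "R" (3x3) and "t" (3): a world point X has camera coordinates R X + t. Camera axes: x right, y down, z forward; pixel columns grow to the right and rows downward; lengths in mm; the calibration is good to about 2 mm. A picture is of the moment at which its call begins. There is no depth.
- ctrl.close_job(): hands the job in; it is judged then, once.
The state is a dict: "t": time; "qpos": joint angles; "qvel": joint speeds; "joint_torque": joint torques, N m; "ee_pos": TCP position; "orientation": TCP orientation; "ft_force": force on the tool from outside, world axes, zero at the start; "moment": the same for the moment, N m; "width": finger opening in mm; "grasp_force": force on a finger pad.
Only numpy, scipy, OpenCV 4.12 (cv2) and the standard library are available. Lean on these libraries where they do the work, as an engineer would, in place of code of your own. Each camera call takes 0.05 s, during which the arm holds its last target. There are 200 camera calls.

## Working session

There is one attempt and no reset: what is moved stays moved. The work goes in short steps, Python scripts to look and compute and a shell command to move; the robot and the scene stay as the last step left them, time stands still between calls to the robot, and variables do not carry over. Pictures are saved under pics/ and viewed, at most 10 in all, crops included, and the job is handed in when it is done.

```bash
ls; mkdir -p pics; python3 - <<'E'
from workcell import ctrl
import cv2
for n in ("scene","side","wrist"):
    d=ctrl.get_image(n); cv2.imwrite(f"pics/{n}0.png",d["img"][:,:,::-1])
    print(n,d["fx"],d["fy"],d["cx"],d["cy"],d["k1"],d["R"],d["t"])
o=ctrl.get_obs(); print(o)
E
```

```text
jog.py
pics
workcell.py
scene 474.7105340176903 474.7105340176903 276.9310207121031 215.89780850293053 -0.16416480459356067 [[ 0.57604205 -0.81719989 -0.01897113]
 [-0.39618593 -0.25881966 -0.88093649]
 [ 0.71499109  0.51497255 -0.47285411]] [-384.42604552  281.38642399 1155.77349309]
side 403.00064786336503 403.00064786336503 284.4134891425737 215.27020174568935 -0.10150060559315946 [[-0.9992809   0.03775125 -0.00353951]
 [ 0.01682492  0.35782114 -0.93363856]
 [-0.03397951 -0.93302673 -0.35819899]] [528.0285377  126.43906536 931.25057515]
wrist 310.9849331902592 310.9849331902592 275.28156505249365 206.9671417142811 -0.06827007291836631 [[ 0.33213797  0.94322949 -0.00158073]
 [ 0.90152065 -0.31695736  0.29461595]
 [ 0.27738942 -0.0992782  -0.95561443]] [-625.09440007  -37.7824715   390.76880534]
{'t': 0.15, 'qpos': array([ 1.21302478e+00,  4.23702589e-01,  1.63048896e+00, -4.02732654e-05,
        1.08857558e+00, -1.90371030e-02]), 'qvel': array([ 0.00156901, -0.00410851, -0.0011651 , -0.00023517, -0.00039542,
        0.00079941]), 'joint_torque': array([ 2.43030636e-04, -5.44984102e+01, -2.73919451e+01,  6.43690000e-02,
        2.05328042e-02, -9.32141370e-05]), 'ee_pos': array([207.55148295, 589.1090685 , 239.06698061]), 'orientation': array([-5.29482432e-01, -3.09646371e+00,  1.82261097e-03]), 'ft_force': array([ 0.07692479, -0.16210185,  0.89382114]), 'moment': array([ 0.02145643, -0.02369694, -0.01073609]), 'grasp_force': 0.0, 'width': 87.76379200309846}
```
View pics/scene0.png

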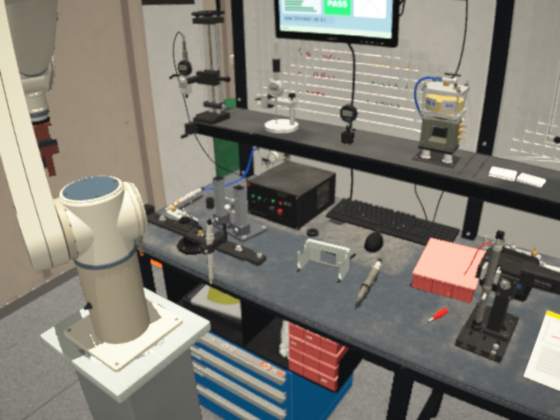

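View pics/side0.png

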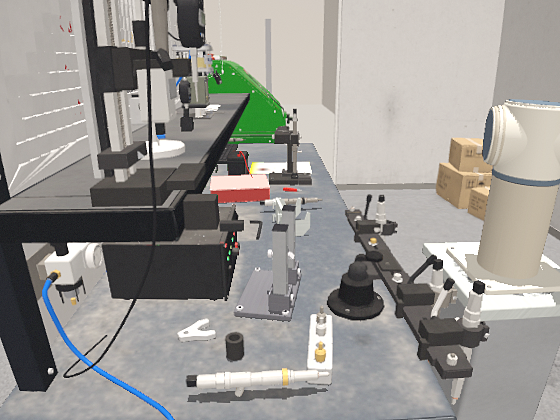

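```bash
cat > h.py <<'E'
import numpy as np, cv2
from workcell import ctrl
def cam(n): return ctrl.get_image(n)
def K(d): return np.array([[d["fx"],0,d["cx"]],[0,d["fy"],d["cy"]],[0,0,1.]])
def dist(d): return np.array([d["k1"],0,0,0,0.])
def ray(d,uv):
    R,t=np.array(d["R"]),np.array(d["t"])
    p=cv2.undistortPoints(np.array([[uv]],float),K(d),dist(d))[0,0]
    return -R.T@t, R.T@np.array([p[0],p[1],1])
def onplane(d,uv,z):
    c,r=ray(d,uv); return c+r*(z-c[2])/r[2]
def proj(d,X):
    X=np.atleast_2d(np.array(X,float))
    return cv2.projectPoints(X,cv2.Rodrigues(np.array(d["R"]))[0],np.array(d["t"]),K(d),dist(d))[0][:,0]
def tri(obs):
    A=0;b=0
    for d,uv in obs:
        c,r=ray(d,uv); r=r/np.linalg.norm(r); P=np.eye(3)-np.outer(r,r); A=A+P; b=b+P@c
    return np.linalg.solve(A,b)
E
python3 - <<'E'
from h import *
d=cam("scene"); s=cam("side")
for n,uv in (("rack",(232,228)),("brack",(325,270)),("inj",(368,285))): print(n,onplane(d,uv,0))
for n,uv in (("inj2",(245,380)),("rackfoot",(270,295)),("sleeve",(235,355))): print(n,onplane(s,uv,0))
cv2.imwrite("pics/sc1.png",cv2.resize(d["img"][170:320,140:400,::-1],None,fx=3,fy=3,interpolation=cv2.INTER_CUBIC))
cv2.imwrite("pics/si1.png",cv2.resize(s["img"][180:400,170:400,::-1],None,fx=2.7,fy=2.7,interpolation=cv2.INTER_CUBIC))
E
```

```text
rack [543.59051021  97.75933473   0.        ]
brack [ 502.41333125 -286.3728438     0.        ]
inj [ 504.48937708 -422.69380881    0.        ]
inj2 [601.2629839  325.29466048   0.        ]
rackfoot [561.54602267  83.44695128   0.        ]
sleeve [620.76149946 267.08734167   0.        ]
```

View pics/sc1.png

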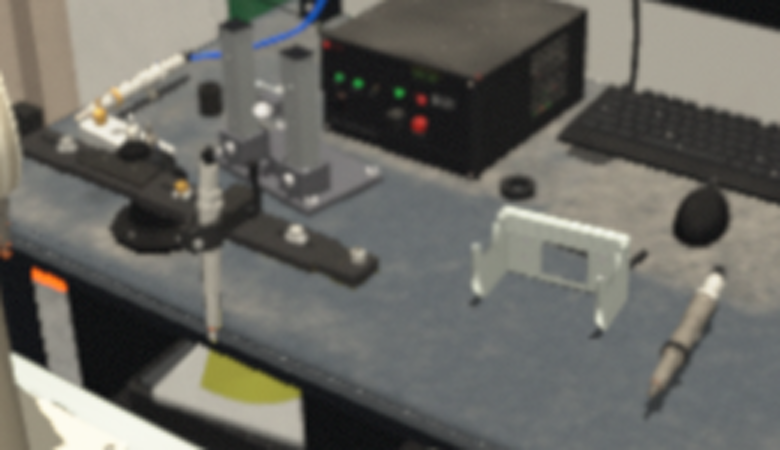

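View pics/si1.png

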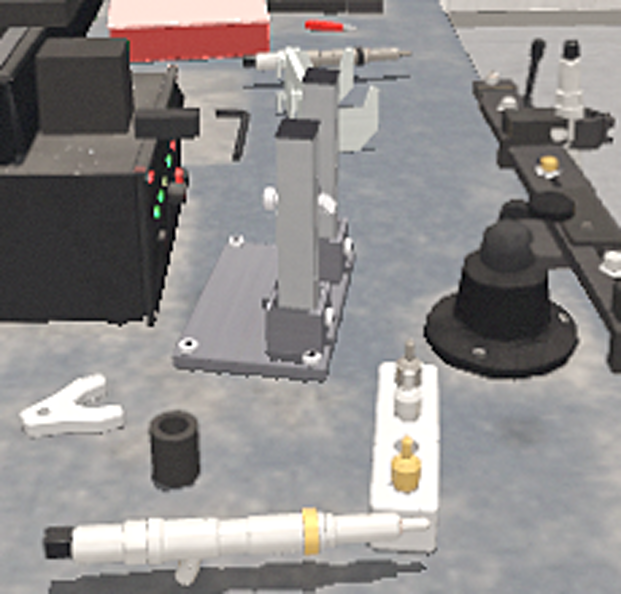

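```bash
echo '{"ticks":[[0,0,-20,0,0,0.123],[0,0,-20,0,0,0.123],[0,0,-20,0,0,0.123],[0,0,-20,0,0,0.123],[0,0,-20,0,0,0.123]]}' | python3 jog.py
echo '{"ticks":[[0,0,0,0,0,0.123],[0,0,0,0,0,0.123],[0,0,0,0,0,0.123],[0,0,0,0,0,0.123],[0,0,0,0,0,0.123]]}' | python3 jog.py
echo '{"ticks":[[-30,26,0,0,0,0],[-30,26,0,0,0,0],[-30,26,0,0,0,0],[-30,26,0,0,0,0],[-30,26,0,0,0,0]]}' | python3 jog.py
echo '{"ticks":[[-30,26,0,0,0,0],[-30,26,0,0,0,0],[-30,26,0,0,0,0],[-30,26,0,0,0,0],[-30,26,0,0,0,0]]}' | python3 jog.py
echo '{"ticks":[[-30,10,0,0,0,0],[-30,10,0,0,0,0],[-30,0,0,0,0,0],[-30,0,0,0,0,0],[0,0,0,0,0,0]]}' | python3 jog.py 3
python3 - <<'E'
from h import *
d=cam("wrist"); cv2.imwrite("pics/w1.png",d["img"][:,:,::-1])
np.savez("w1.npz",**d); print(ctrl.get_obs()["ft_force"])
E
```

```text
t: 0.67
ee_pos: [207.6, 589.3, 340.5]
orientation: [1.451, 2.787, -0.001]
ft_force: [0.4, 0.2, -0.8]
width: 87.4
grasp_force: 0.0
t: 1.08
ee_pos: [207.6, 589.4, 339.6]
orientation: [2.226, 2.217, -0.0]
ft_force: [0.3, -0.4, -0.5]
width: 87.9
grasp_force: 0.0
t: 1.5
ee_pos: [338.7, 438.2, 339.6]
orientation: [2.218, 2.224, -0.0]
ft_force: [0.6, 0.3, 1.0]
width: 88.2
grasp_force: 0.0
t: 1.92
ee_pos: [469.2, 288.3, 339.8]
orientation: [2.219, 2.224, 0.0]
ft_force: [0.2, -0.2, -0.1]
width: 87.9
grasp_force: 0.0
t: 2.33
ee_pos: [488.3, 166.0, 339.5]
orientation: [2.222, 2.219, -0.003]
ft_force: [-0.2, -0.4, 0.7]
width: 58.1
grasp_force: 0.0
[-0.6711474  -0.14618037 -0.44161373]
```

View pics/w1.png

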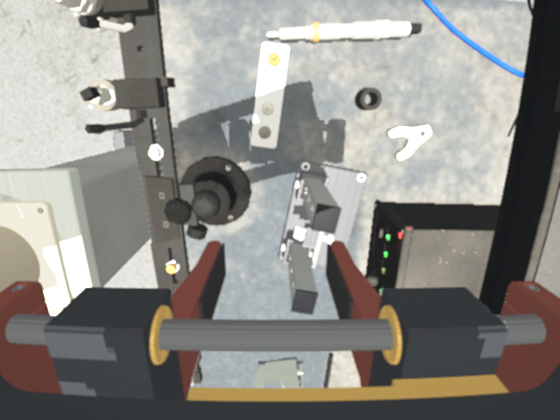

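```bash
echo '{"ticks":[[-30,5,0,0,0,0],[-30,5,0,0,0,0],[-30,5,0,0,0,0],[-30,5,0,0,0,0],[0,0,0,0,0,0]]}' | python3 jog.py 3
python3 - <<'E'
from h import *
w=dict(np.load("w1.npz")); s=cam("side")
for uw in ((512,150),(540,20)):
  for us in ((183,238),(205,178),(180,205)):
    c1,r1=ray(w,uw); c2,r2=ray(s,us)
    A=np.array([[r1[0],-r2[0]],[r1[2],-r2[2]]]); k=np.linalg.solve(A,[c2[0]-c1[0],c2[2]-c1[2]])
    print(uw,us,c1+k[0]*r1,(c2+k[1]*r2)[1])
d=cam("wrist"); np.savez("w2.npz",**d); o=ctrl.get_obs(); print(o["ee_pos"],o["orientation"],o["t"],"cam",ray(d,(280,210)))
cv2.imwrite("pics/w2.png",d["img"][:,:,::-1])
E
```

```text
t: 2.8
ee_pos: [509.6, 47.5, 339.7]
orientation: [2.221, 2.22, -0.001]
ft_force: [0.4, 0.0, 0.2]
width: 20.9
grasp_force: 0.0
(512, 150) (183, 238) [648.11015674 225.15969688 284.00173798] 422.7510441340925
(512, 150) (205, 178) [692.75233048 218.81208285 227.36152314] -9.623110474841383
(512, 150) (180, 205) [822.29273912 200.39289652  63.00580386] -311.64874536770174
(540, 20) (183, 238) [638.59771141 300.4073606  301.72945868] 462.5970906704966
(540, 20) (205, 178) [675.07682704 313.42453237 256.84023268] 96.40437999273115
(540, 20) (180, 205) [769.96077022 347.2828254  140.08118586] -91.49575553358773
[509.01845988  50.26937712 339.65284181] [-2.22073489e+00 -2.22158876e+00 -6.29032779e-04] 2.9 cam (array([511.335718  , 130.44729883, 484.28713221]), array([ 0.01587392, -0.303529  , -0.95286069]))
```

View pics/w2.png

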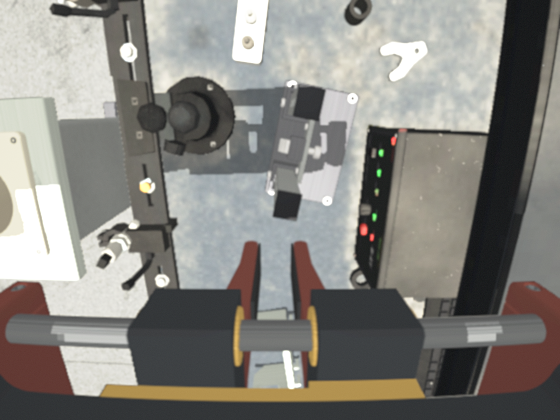

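```bash
python3 - <<'E'
from h import *
d=dict(np.load("w2.npz")); im=d["img"]
sub=im[75:230,255:350].astype(int); m=(sub.max(2)<55).astype(np.uint8)
n,l,st,c=cv2.connectedComponentsWithStats(m)
for i in range(1,n):
    if st[i,4]>80:
        cn=cv2.findContours((l==i).astype(np.uint8),0,2)[0][0]; r=cv2.minAreaRect(cn)
        print(st[i],c[i]+[255,75],np.array(r[0])+[255,75],r[1:])
for uv in ((291,85),(352,98),(326,201),(271,192)): print(uv,onplane(d,uv,15))
cv2.imwrite("pics/w2c.png",cv2.resize(im[70:290,240:380,::-1],None,fx=2.7,fy=2.7,interpolation=cv2.INTER_CUBIC))
E
```

```text
[ 40  15  29  30 201] [309.31840796 110.10945274] [308.66578674 102.58753586] ((23.279184341430664, 29.717010498046875), 11.888657569885254)
[ 19 117  26  26 523] [286.49139579 204.62523901] [286.67307472 205.13461304] ((22.16111946105957, 24.710630416870117), 11.309932708740234)
(291, 85) [534.12795576 167.5360233   15.        ]
(352, 98) [622.40311355 150.34320197  15.        ]
(326, 201) [591.45582816  -4.24864627  15.        ]
(271, 192) [505.03159942  10.36295439  15.        ]
```

View pics/w2c.png

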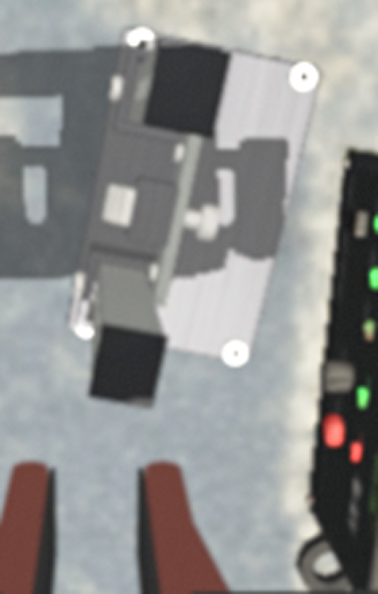

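```bash
python3 - <<'E'
from h import *
d=dict(np.load("w2.npz"))
f=lambda p:np.array(p)/2.7+[240-.3,70-.3]
U=[f(p) for p in((160,45),(229,54),(213,136),(147,124))]; L=[f(p) for p in((104,325),(165,334),(151,405),(91,396))]
for z in (172,182,192):
    u=np.array([onplane(d,p,z)[:2] for p in U]); l=np.array([onplane(d,p,z)[:2] for p in L])
    v=u.mean(0)-l.mean(0); print(z,u.round(1).tolist(),l.round(1).tolist(),"dist",np.hypot(*v),"yaw",np.degrees(np.arctan2(-v[0],v[1])))
    fr=[u[0],u[3],l[0],l[3]]; k=np.polyfit([p[1] for p in fr],[p[0] for p in fr],1); print(" front slope",np.degrees(np.arctan(k[0])), "mid",(u.mean(0)+l.mean(0))/2,"xfront at mid y",np.polyval(k,(u.mean(0)+l.mean(0))[1]/2))
E
```

```text
172 [[534.1, 153.9], [558.5, 151.0], [553.8, 122.8], [529.9, 126.9]] [[514.6, 52.6], [538.1, 49.0], [533.2, 20.1], [509.6, 23.9]] dist 104.2390326080883 yaw -11.164242748848514
 front slope 10.903114050062468 mid [533.95647774  87.53768334] xfront at mid y 521.6888401234442
182 [[533.3, 153.2], [557.0, 150.4], [552.4, 123.1], [529.3, 127.0]] [[514.5, 55.1], [537.2, 51.6], [532.5, 23.7], [509.6, 27.3]] dist 100.9011098486135 yaw -11.16424274884842
 front slope 10.903114050062491 mid [533.23212001  88.911727  ] xfront at mid y 521.3573143878176
192 [[532.6, 152.4], [555.4, 149.7], [551.1, 123.3], [528.7, 127.2]] [[514.4, 57.6], [536.3, 54.2], [531.8, 27.2], [509.7, 30.7]] dist 97.56318708913874 yaw -11.164242748848451
 front slope 10.903114050062362 mid [532.50776229  90.28577066] xfront at mid y 521.025788652191
```

```bash
echo '{"ticks":[[-7,7,20,0,0,0],[-7,8,20,0,0,0],[0,0,30,0,0,0],[0,0,30,0,0,0],[0,0,20,0,0,0]]}' | python3 jog.py 0
python3 - <<'E'
from h import *
d=dict(np.load("w2.npz")); s=cam("side")
f=lambda p:np.array(p)/2.7+[239.7,69.7]; g=lambda p:np.array(p)/2.7+[169.7,179.7]
for a,b in (((160,45),(316,138)),((229,54),(276,135)),((213,136),(286,119)),((147,124),(322,122))):
    X=tri([(d,f(a)),(s,g(b))]); print(X, proj(d,X)-f(a), proj(s,X)-g(b))
im=s["img"][195:300,250:350]; cv2.imwrite("pics/si2.png",cv2.resize(im[:,:,::-1],None,fx=5.5,fy=5.5,interpolation=cv2.INTER_CUBIC))
o=ctrl.get_obs(); print(o["t"],o["ee_pos"],o["ft_force"])
E
```

```text
t: 3.32
ee_pos: [522.8, 37.9, 217.3]
orientation: [-2.216, -2.224, 0.002]
ft_force: [0.3, -0.8, -0.3]
width: 0.5
grasp_force: 0.0
[531.6845357  153.83887029 174.92735209] [[-2.3043191  -0.16813096]] [[-1.2322368 -0.0884711]]
[556.63178967 150.81454243 176.2577537 ] [[-1.26160878 -0.08179581]] [[-0.66432929 -0.09444425]]
[550.81096968 123.08384024 176.26147194] [[-2.46827079 -0.19260122]] [[-1.2862268  -0.17440205]]
[527.01534499 127.1600825  175.14110924] [[-2.79731096 -0.21798679]] [[-1.47777015 -0.09717356]]
3.3667 [520.86826845  37.85990028 214.20028198] [-1.91254093 -0.25374737 -1.99057057]
```

View pics/si2.png

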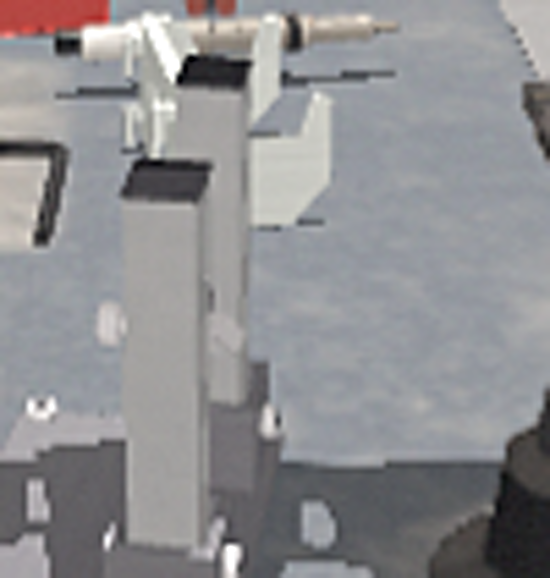

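```bash
echo '{"ticks":[[0,0,8,0,0,0],[0,0,8,0,0,0],[0,0,3,0,0,0],[0,0,0,0,0,0]]}' | python3 jog.py; echo '{"ticks":[[0,0,1.5,0,0,0],[0,0,1.5,0,0,0],[0,0,0,0,0,0]]}' | python3 jog.py; echo '{"ticks":[[0,0,1,0,0,0],[0,0,1,0,0,0],[0,0,0,0,0,0]]}' | python3 jog.py
```

```text
t: 3.7
ee_pos: [524.0, 36.6, 200.9]
orientation: [2.218, 2.224, 0.001]
ft_force: [0.2, -0.2, 0.5]
width: 0.6
grasp_force: 0.0
t: 3.95
ee_pos: [524.1, 36.1, 198.1]
orientation: [2.219, 2.223, 0.001]
ft_force: [0.9, -0.8, 0.2]
width: 0.5
grasp_force: 0.0
t: 4.2
ee_pos: [523.7, 36.0, 195.6]
orientation: [-2.219, -2.223, 0.0]
ft_force: [0.0, 0.2, -0.2]
width: 0.4
grasp_force: 0.0
```

```bash
echo '{"ticks":[[0,0,1,0,0,0],[0,0,1,0,0,0],[0,0,0,0,0,0]]}' | python3 jog.py
```

```text
t: 4.45
ee_pos: [523.9, 36.1, 194.4]
orientation: [2.219, 2.223, 0.0]
ft_force: [-3.2, -0.0, 8.3]
width: 0.7
grasp_force: 4.0
```

```bash
echo '{"ticks":[[0,0,1,0,0,0],[0,0,0,0,0,0]]}' | python3 jog.py
```

```text
t: 4.62
ee_pos: [524.0, 36.1, 194.4]
orientation: [2.219, 2.223, 0.001]
ft_force: [-6.2, -0.2, 17.0]
width: 0.4
grasp_force: 8.6
```

```bash
echo '{"ticks":[[0,0,1,0,0,0],[0,0,0,0,0,0]]}' | python3 jog.py
```

```text
t: 4.78
ee_pos: [524.0, 36.1, 194.3]
orientation: [2.219, 2.223, 0.001]
ft_force: [-9.4, -1.3, 26.6]
width: 0.7
grasp_force: 13.2
```

```bash
echo '{"ticks":[[0,0,-20,0,0,0],[-30,0,-30,0,0,0],[-40,0,-30,0,0,0],[-40,-3,-30,0,0,0],[-40,-3,-30,0,0,0]]}' | python3 jog.py 60
echo '{"ticks":[[-40,-3,0,0,0,0],[-40,-3,0,0,0,0],[-40,-3,0,0,0,0],[-40,-3,0,0,0,0],[-40,0,0,0,0,0]]}' | python3 jog.py
echo '{"ticks":[[-30,0,0,0,0,0],[0,0,0,0,0,0],[0,0,0,0,0,0]]}' | python3 jog.py
python3 - <<'E'
from h import *
d=cam("wrist"); np.savez("w3.npz",**d); o=ctrl.get_obs(); print(o["ee_pos"],o["ft_force"],o["t"])
cv2.imwrite("pics/w3.png",cv2.resize(d["img"][0:320,120:480,::-1],None,fx=1.8,fy=1.8,interpolation=cv2.INTER_CUBIC))
E
```

```text
t: 5.2
ee_pos: [518.8, -94.4, 317.4]
orientation: [2.218, 2.224, 0.0]
ft_force: [0.6, -0.0, 0.2]
width: 30.5
grasp_force: 0.0
t: 5.62
ee_pos: [506.6, -295.2, 316.2]
orientation: [2.219, 2.223, 0.0]
ft_force: [0.9, 0.3, -0.3]
width: 59.8
grasp_force: 0.0
t: 5.87
ee_pos: [507.0, -324.5, 315.5]
orientation: [-2.222, -2.22, -0.0]
ft_force: [0.3, 0.6, -0.3]
width: 60.6
grasp_force: 0.0
[ 507.13493618 -323.20218727  315.51457186] [ 0.81332432  0.38220374 -0.49154528] 5.9167
```

View pics/w3.png

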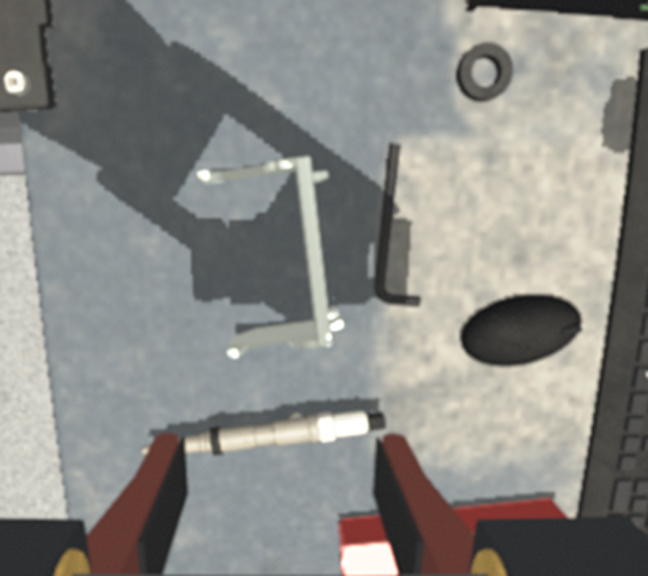

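```bash
python3 - <<'E'
from h import *
d=dict(np.load("w3.npz")); im=d["img"]
g=cv2.cvtColor(im,cv2.COLOR_RGB2GRAY).astype(int)
L=[];Rr=[]
for r in range(104,172,6):
    row=g[r,276:312]; m=np.where(row>150)[0]; print(r, m.min()+276 if len(m) else 0,m.max()+276 if len(m) else 0,len(m)); 
    L.append((m.min()+275.5,r)); Rr.append((m.max()+276.5,r))
c=[onplane(d,((a[0]+b[0])/2,a[1]),72)[:2] for a,b in zip(L,Rr)]; c=np.array(c)
k=np.polyfit(c[:,1],c[:,0],1); print("slope deg",np.degrees(np.arctan(k[0])),"resid",(c[:,0]-np.polyval(k,c[:,1])).round(1))
f=lambda p:np.array(p)/1.8+[119.8,-.2]
for p in ((296,158),(312,156),(332,342),(317,346)): print(onplane(d,f(p),72))
print("x at ymid",k)
q=[onplane(d,f(p),10) for p in ((148,452),(384,421),(215,441),(330,428))]; print(np.array(q).round(1))
# widths
print([np.round(onplane(d,b,72)[0]-onplane(d,a,72)[0],1) for a,b in zip(L,Rr)])
E
```

```text
104 286 294 9
110 287 294 8
116 288 295 8
122 288 296 9
128 289 296 8
134 290 297 8
140 291 298 8
146 291 298 8
152 292 299 8
158 293 300 8
164 293 300 8
170 294 301 8
slope deg -7.461694639818156 resid [ 0.  -0.2  0.2 -0.1 -0.3  0.1  0.5 -0.4  0.   0.4 -0.4 -0. ]
[ 519.84991663 -215.34903829   72.        ]
[ 530.31445015 -214.08260656   72.        ]
[ 546.4214684  -339.51144929   72.        ]
[ 535.76110879 -342.4549941    72.        ]
x at ymid [-1.30972415e-01  4.96152431e+02]
[[ 392.5 -454.7   10. ]
 [ 599.4 -425.3   10. ]
 [ 452.4 -444.    10. ]
 [ 552.7 -431.7   10. ]]
[np.float64(10.7), np.float64(9.6), np.float64(9.6), np.float64(10.9), np.float64(9.7), np.float64(9.8), np.float64(9.8), np.float64(9.9), np.float64(9.9), np.float64(10.0), np.float64(10.0), np.float64(10.1)]
```

```bash
echo '{"ticks":[[22.5,12.7,30,0,0,0],[22.5,12.7,35,0,0,0],[0,0,35,0,0,-0.065],[0,0,35,0,0,-0.065],[0,0,35,0,0,0]]}' | python3 jog.py
echo '{"ticks":[[0,0,30,0,0,0],[0,0,30,0,0,0],[0,0,15,0,0,0],[0,0,9.5,0,0,0],[0,0,0,0,0,0]]}' | python3 jog.py
```

```text
t: 6.33
ee_pos: [532.7, -276.6, 146.6]
orientation: [2.062, 2.369, 0.001]
ft_force: [0.4, -0.5, -0.8]
width: 60.0
grasp_force: 0.0
t: 6.75
ee_pos: [531.4, -277.2, 61.3]
orientation: [-2.066, -2.362, 0.001]
ft_force: [-0.6, 0.6, -0.2]
width: 60.5
grasp_force: 0.0
```

```bash
echo '{"ticks":[[0,0,0,0,0,0],[0,0,0,0,0,0],[0,0,0,0,0,0],[0,0,0,0,0,0],[0,0,0,0,0,0]]}' | python3 jog.py 0;  echo '{"ticks":[[0,0,0,0,0,0],[0,0,0,0,0,0]]}' | python3 jog.py
```

```text
t: 7.17
ee_pos: [532.8, -279.5, 64.0]
orientation: [2.069, 2.362, 0.001]
ft_force: [0.1, -1.0, 0.2]
width: 30.1
grasp_force: 0.0
t: 7.33
ee_pos: [532.4, -279.3, 63.4]
orientation: [2.07, 2.363, 0.0]
ft_force: [0.2, -0.0, -0.2]
width: 16.7
grasp_force: 0.0
```

```bash
echo '{"ticks":[[0,0,0,0,0,0],[0,0,0,0,0,0],[0,0,0,0,0,0],[0,0,0,0,0,0]]}' | python3 jog.py; python3 - <<'E'
from workcell import ctrl
o=ctrl.get_obs();print(o["ee_pos"],o["orientation"],o["ft_force"])
E
echo '{"ticks":[[0,0,-5,0,0,0],[0,0,-5,0,0,0],[0,0,0,0,0,0],[0,0,0,0,0,0]]}' | python3 jog.py
```

```text
t: 7.67
ee_pos: [532.2, -279.2, 63.1]
orientation: [-2.07, -2.363, 0.0]
ft_force: [-0.9, 0.2, 3.4]
width: 9.9
grasp_force: 30.0
[ 532.16051954 -279.23807739   63.1225861 ] [-2.07008284e+00 -2.36286625e+00  2.07264592e-04] [-0.94449734  0.23677061  3.42054547]
t: 8.0
ee_pos: [532.5, -279.2, 73.3]
orientation: [2.07, 2.363, 0.0]
ft_force: [0.3, -0.8, -2.5]
width: 9.5
grasp_force: 30.0
```

```bash
python3 - <<'E'
from h import *
d=dict(np.load("w2.npz")); s=cam("side")
g=lambda p:np.array(p)/2.7+[169.7,179.7]
for n,a,b in (("dome",(184,116),g((508,230))),("rim r",(235,117),g((427,330))),("knob",(152,117),g((545,205))),("knob2",(152,117),g((512,208))),("rod",(118,240),g((571,42)))):
    X=tri([(d,a),(s,b)]); print(n,X.round(1),(proj(d,X)-a).round(1),(proj(s,X)-b).round(1))
w=dict(np.load("w1.npz")); print(tri([(w,(205,203)),(d,(184,116))]),tri([(w,(178,211)),(d,(152,117))]))
o=ctrl.get_obs(); print(o["ee_pos"])
c=cam("wrist"); cv2.imwrite("pics/w4.png",c["img"][:,:,::-1]); np.savez("w4.npz",**c)
E
```

```text
dome [395.4 126.5  88.5] [[-2.8 -0.2]] [[-1.7  0.4]]
rim r [449.1 123.4   5.5] [[-1.8 -0.1]] [[-1.4  0.1]]
knob [366.5 125.8 108.1] [[0.3 0. ]] [[ 0.2 -0. ]]
knob2 [379.3 125.4 109.9] [[10.4  0.2]] [[ 5.8 -2. ]]
rod [ 3.312e+02 -2.000e-01  1.825e+02] [[-10.7   0.6]] [[-4.7  2. ]]
[393.61344451 125.95528804  72.05141727] [366.0031649  125.83181353 107.97804134]
[ 532.34883373 -279.14956829   73.10242927]
```

View pics/w4.png

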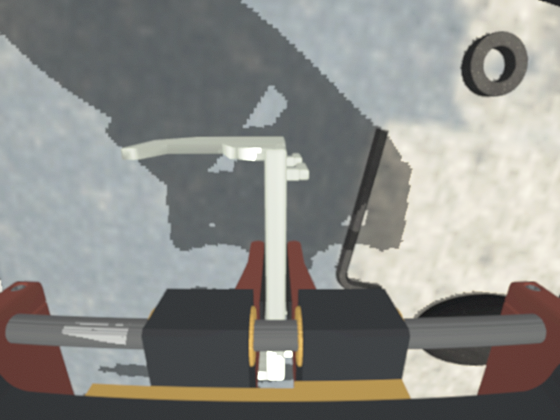

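```bash
echo '{"ticks":[[0,0,-35,0,0,0],[0,0,-35,0,0,0.108],[0,0,-20,0,0,0.108],[0,0,-18,0,0,0.108]]}' | python3 jog.py
echo '{"ticks":[[26,-30.4,0,0,0,0],[26,-30.4,0,0,0,0],[30,-30.4,0,0,0,0],[30,-30.3,0,0,0,0],[35,0,0,0,0,0]]}' | python3 jog.py
echo '{"ticks":[[36,0,0,0,0,0],[36,0,0,0,0,0],[36,0,0,0,0,0],[36,0,0,0,0,0],[36,0,0,0,0,0]]}' | python3 jog.py
echo '{"ticks":[[20,0,0,0,0,0],[11.7,0,0,0,0,0],[0,0,0,0,0,0],[0,0,0,0,0,0],[0,0,0,0,0,0]]}' | python3 jog.py
python3 - <<'E'
from h import *
o=ctrl.get_obs(); print(o["ee_pos"],o["orientation"],o["ft_force"],o["t"])
c=cam("wrist"); im=c["img"]; cv2.imwrite("pics/w5.png",cv2.resize(im[60:260,150:400,::-1],None,fx=3,fy=3,interpolation=cv2.INTER_CUBIC)); np.savez("w5.npz",**c)
E
```

```text
t: 8.43
ee_pos: [532.8, -279.4, 182.9]
orientation: [2.428, 1.991, 0.001]
ft_force: [0.5, 0.7, -3.6]
width: 9.5
grasp_force: 30.0
t: 8.85
ee_pos: [435.6, -111.4, 179.9]
orientation: [-2.421, -1.993, 0.007]
ft_force: [-0.3, 0.3, -2.5]
width: 10.1
grasp_force: 30.0
t: 9.27
ee_pos: [476.4, 65.1, 181.1]
orientation: [2.424, 1.998, 0.0]
ft_force: [1.5, -0.1, -3.4]
width: 10.0
grasp_force: 30.0
t: 9.68
ee_pos: [482.1, 93.5, 180.8]
orientation: [-2.424, -1.998, 0.002]
ft_force: [-0.8, -0.1, -3.4]
width: 9.6
grasp_force: 30.0
[482.11585819  93.49235109 180.80236129] [-2.42449445e+00 -1.99755371e+00  1.54242778e-03] [-0.80635827 -0.06556713 -3.39554641] 9.6833
```

View pics/w5.png

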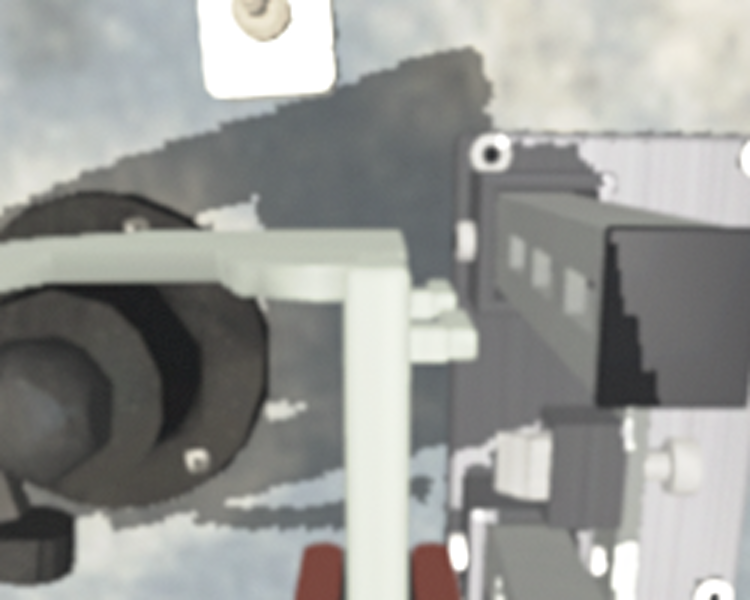

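```bash
python3 - <<'E'
from h import *
d=dict(np.load("w5.npz")); g=cv2.cvtColor(d["img"],cv2.COLOR_RGB2GRAY).astype(int)
for c in (291,296,300,304,307): print("tab",c,list(zip(range(150,184),g[150:184,c])))
for c in (353,356,370,390): print("cap",c,[ (r,g[r,c]) for r in range(128,142)],[ (r,g[r,c]) for r in range(188,202)])
ex=np.array([np.cos(-.194),np.sin(-.194)]); ey=np.array([-ex[1],ex[0]]); o=np.array([522,89.8])
def rk(p,z): q=onplane(d,p,z)[:2]-o; return np.round([q@ex,q@ey],1)
f=lambda p:np.array(p)/3+[149.7,59.7]
for p,z in (((607,227),177.4),((597,405),177.4),((475,325),181.7),((475,358),181.7),((412,358),181.7),((412,325),181.7),((408,262),189.7),((345,270),189.7),((346,540),189.7),((410,540),189.7)): print(p,rk(f(p),z))
E
```

```text
tab 291 [(150, np.int64(104)), (151, np.int64(102)), (152, np.int64(103)), (153, np.int64(110)), (154, np.int64(123)), (155, np.int64(144)), (156, np.int64(181)), (157, np.int64(220)), (158, np.int64(234)), (159, np.int64(239)), (160, np.int64(239)), (161, np.int64(239)), (162, np.int64(239)), (163, np.int64(239)), (164, np.int64(238)), (165, np.int64(229)), (166, np.int64(198)), (167, np.int64(182)), (168, np.int64(197)), (169, np.int64(217)), (170, np.int64(229)), (171, np.int64(236)), (172, np.int64(237)), (173, np.int64(236)), (174, np.int64(236)), (175, np.int64(236)), (176, np.int64(236)), (177, np.int64(236)), (178, np.int64(237)), (179, np.int64(234)), (180, np.int64(198)), (181, np.int64(134)), (182, np.int64(101)), (183, np.int64(102))]
tab 296 [(150, np.int64(103)), (151, np.int64(106)), (152, np.int64(124)), (153, np.int64(161)), (154, np.int64(187)), (155, np.int64(195)), (156, np.int64(197)), (157, np.int64(210)), (158, np.int64(226)), (159, np.int64(235)), (160, np.int64(237)), (161, np.int64(236)), (162, np.int64(232)), (163, np.int64(223)), (164, np.int64(206)), (165
[... 4675 characters left out ...]
 (135, np.int64(144)), (136, np.int64(99)), (137, np.int64(91)), (138, np.int64(100)), (139, np.int64(101)), (140, np.int64(101)), (141, np.int64(101))] [(188, np.int64(97)), (189, np.int64(96)), (190, np.int64(96)), (191, np.int64(97)), (192, np.int64(95)), (193, np.int64(94)), (194, np.int64(94)), (195, np.int64(117)), (196, np.int64(168)), (197, np.int64(205)), (198, np.int64(214)), (199, np.int64(214)), (200, np.int64(213)), (201, np.int64(213))]
(607, 227) [-1.9 67.2]
(597, 405) [-1.6 38.5]
(475, 325) [-22.6  52.4]
(475, 358) [-22.4  47.2]
(412, 358) [-32.3  47.1]
(412, 325) [-32.4  52.4]
(408, 262) [-33.4  62.9]
(345, 270) [-42.4  61.8]
(346, 540) [-42.6  19.7]
(410, 540) [-32.5  19.7]
```

```bash
echo '{"ticks":[[3,6,6,0,0,0],[0,6,6,0,0,0],[0,5,4.8,0,0,0],[0,0,0,0,0,0],[0,0,0,0,0,0]]}' | python3 jog.py
python3 - <<'E'
from h import *
o=ctrl.get_obs(); print(o["ee_pos"],o["ft_force"],o["moment"],o["t"])
E
echo '{"ticks":[[0,1.5,0,0,0,0],[0,1.5,0,0,0,0],[0,0,0,0,0,0]]}' | python3 jog.py
```

```text
t: 10.15
ee_pos: [499.9, 93.7, 163.5]
orientation: [-2.424, -1.997, 0.002]
ft_force: [0.4, 0.5, -4.4]
width: 9.7
grasp_force: 30.0
[499.92835122  93.71778441 163.50230429] [ 0.37956968  0.45044011 -4.42003071] [-0.07049649 -0.00355637  0.01442089] 10.15
t: 10.4
ee_pos: [503.2, 93.6, 164.5]
orientation: [2.424, 1.998, 0.001]
ft_force: [-0.3, -0.6, -3.9]
width: 9.7
grasp_force: 30.0
```

```bash
echo '{"ticks":[[0,1,0,0,0,0],[0,1,0,0,0,0],[0,0,0,0,0,0]]}' | python3 jog.py
```

```text
t: 10.65
ee_pos: [505.0, 93.3, 164.4]
orientation: [2.424, 1.998, 0.001]
ft_force: [0.5, -0.1, -2.9]
width: 9.6
grasp_force: 30.0
```

```bash
echo '{"ticks":[[0,1,0,0,0,0],[0,1,0,0,0,0],[0,0,0,0,0,0]]}' | python3 jog.py
```

```text
t: 10.9
ee_pos: [507.0, 92.8, 164.3]
orientation: [2.424, 1.998, 0.0]
ft_force: [0.3, 0.2, -3.2]
width: 9.8
grasp_force: 30.0
```

```bash
echo '{"ticks":[[0,1,0,0,0,0],[0,1,0,0,0,0],[0,0,0,0,0,0]]}' | python3 jog.py
```

```text
t: 11.15
ee_pos: [509.0, 92.4, 164.3]
orientation: [2.424, 1.998, 0.0]
ft_force: [0.2, 0.0, -3.3]
width: 10.2
grasp_force: 30.0
```

```bash
echo '{"ticks":[[0,1,0,0,0,0],[0,1,0,0,0,0],[0,0,0,0,0,0]]}' | python3 jog.py
```

```text
t: 11.4
ee_pos: [510.9, 92.1, 164.3]
orientation: [2.424, 1.998, 0.0]
ft_force: [0.0, 0.6, -3.5]
width: 9.9
grasp_force: 30.0
```

```bash
echo '{"ticks":[[0,1,0,0,0,0],[0,0.7,0,0,0,0],[0,0,0,0,0,0]]}' | python3 jog.py
```

```text
t: 11.65
ee_pos: [512.5, 91.7, 164.2]
orientation: [2.424, 1.998, 0.0]
ft_force: [-0.6, 0.1, -3.0]
width: 9.8
grasp_force: 30.0
```

```bash
echo '{"ticks":[[0,0.7,0,0,0,0],[0,0,0,0,0,0]]}' | python3 jog.py
```

```text
t: 11.82
ee_pos: [513.1, 91.6, 164.2]
orientation: [2.424, 1.998, 0.0]
ft_force: [-0.8, 0.1, -3.9]
width: 9.5
grasp_force: 30.0
```

```bash
echo '{"ticks":[[0,0.6,0,0,0,0],[0,0,0,0,0,0]]}' | python3 jog.py; echo '{"ticks":[[0,0.5,0,0,0,0],[0,0,0,0,0,0]]}' | python3 jog.py
```

```text
t: 11.98
ee_pos: [513.7, 91.4, 164.3]
orientation: [2.424, 1.998, 0.0]
ft_force: [-0.2, -0.1, -2.1]
width: 10.0
grasp_force: 30.0
t: 12.15
ee_pos: [514.2, 91.4, 164.2]
orientation: [2.424, 1.998, 0.0]
ft_force: [-0.4, 0.1, -3.0]
width: 10.0
grasp_force: 30.0
```

```bash
echo '{"ticks":[[0,0.7,0,0,0,0],[0,0,0,0,0,0]]}' | python3 jog.py; echo '{"ticks":[[0,0.6,0,0,0,0],[0,0,0,0,0,0]]}' | python3 jog.py
```

```text
t: 12.32
ee_pos: [514.6, 91.2, 164.2]
orientation: [-2.424, -1.998, 0.001]
ft_force: [-1.0, -0.2, -2.6]
width: 10.0
grasp_force: 30.0
t: 12.48
ee_pos: [514.6, 91.2, 164.0]
orientation: [-2.423, -1.997, 0.002]
ft_force: [-4.9, 0.9, -1.4]
width: 9.5
grasp_force: 30.0
```

```bash
echo '{"ticks":[[0,-1.2,0,0,0,0],[0,0,1,0,0,0],[0,0,1,0,0,0],[0,0,0,0,0,0]]}' | python3 jog.py; echo '{"ticks":[[0,0,1,0,0,0],[0,0,1,0,0,0],[0,0,0,0,0,0]]}' | python3 jog.py
```

```text
t: 12.82
ee_pos: [514.4, 91.3, 162.1]
orientation: [2.424, 1.998, 0.0]
ft_force: [0.4, 0.5, -3.3]
width: 9.9
grasp_force: 30.0
t: 13.07
ee_pos: [514.2, 91.4, 160.1]
orientation: [-2.424, -1.998, 0.0]
ft_force: [-0.9, 0.6, -2.1]
width: 9.7
grasp_force: 30.0
```

```bash
echo '{"ticks":[[0,0,1,0,0,0],[0,0,1,0,0,0],[0,0,0,0,0,0]]}' | python3 jog.py; echo '{"ticks":[[0,0,1,0,0,0],[0,0,1,0,0,0],[0,0,0,0,0,0]]}' | python3 jog.py
```

```text
t: 13.32
ee_pos: [513.9, 91.4, 158.1]
orientation: [-2.424, -1.998, 0.001]
ft_force: [-1.8, -0.1, -0.7]
width: 9.1
grasp_force: 30.0
t: 13.57
ee_pos: [513.8, 91.4, 156.1]
orientation: [-2.424, -1.998, 0.001]
ft_force: [-3.6, 0.9, 0.9]
width: 9.8
grasp_force: 30.0
```

```bash
echo '{"ticks":[[0,0,1,0,0,0],[0,0,1,0,0,0],[0,0,0,0,0,0]]}' | python3 jog.py; echo '{"ticks":[[0,0,1,0,0,0],[0,0,1,0,0,0],[0,0,0,0,0,0]]}' | python3 jog.py
```

```text
t: 13.82
ee_pos: [513.1, 91.4, 153.5]
orientation: [-2.423, -1.997, 0.003]
ft_force: [-4.1, 2.5, -2.4]
width: 9.9
grasp_force: 30.0
t: 14.07
ee_pos: [513.4, 91.3, 151.5]
orientation: [-2.423, -1.998, 0.002]
ft_force: [-4.7, 1.3, -3.1]
width: 10.0
grasp_force: 30.0
```

```bash
echo '{"ticks":[[0,0,1,0,0,0],[0,0,1,0,0,0],[0,0,0,0,0,0]]}' | python3 jog.py
```

```text
t: 14.32
ee_pos: [513.9, 91.3, 149.9]
orientation: [-2.424, -1.998, 0.001]
ft_force: [-4.3, 0.9, -4.3]
width: 10.1
grasp_force: 30.0
```

```bash
echo '{"ticks":[[0,0,1,0,0,0],[0,0,0,0,0,0]]}' | python3 jog.py
```

```text
t: 14.48
ee_pos: [514.6, 91.3, 149.2]
orientation: [2.424, 1.998, 0.001]
ft_force: [-2.5, 0.8, -5.2]
width: 10.0
grasp_force: 30.0
```

```bash
echo '{"ticks":[[0,0,0.8,0,0,0],[0,0,0,0,0,0]]}' | python3 jog.py; echo '{"ticks":[[0,0,0.8,0,0,0],[0,0,0,0,0,0]]}' | python3 jog.py
```

```text
t: 14.65
ee_pos: [514.6, 91.4, 148.5]
orientation: [2.424, 1.998, 0.001]
ft_force: [-2.2, 0.6, -3.0]
width: 10.0
grasp_force: 30.0
t: 14.82
ee_pos: [514.6, 91.4, 148.1]
orientation: [2.424, 1.998, 0.001]
ft_force: [-4.8, 0.6, 3.0]
width: 9.6
grasp_force: 30.0
```

```bash
echo '{"ticks":[[0,0,0.8,0,0,0],[0,0,0,0,0,0]]}' | python3 jog.py
```

```text
t: 14.98
ee_pos: [514.6, 91.4, 148.0]
orientation: [2.424, 1.998, 0.001]
ft_force: [-6.4, -0.3, 11.3]
width: 10.2
grasp_force: 30.0
```

```bash
echo '{"ticks":[[0,0,0.5,0,0,0],[0,0,0,0,0,0]]}' | python3 jog.py;echo '{"ticks":[[0,0,-2,0,0,0],[0,0,0,0,0,0]]}' | python3 jog.py; echo '{"ticks":[[0,0,-1,0,0,0],[0,0,0,0,0,0]]}' | python3 jog.py; echo '{"ticks":[[0,0,-0.7,0,0,0],[0,0,0,0,0,0]]}' | python3 jog.py
```

```text
t: 15.15
ee_pos: [514.7, 91.4, 148.0]
orientation: [2.424, 1.998, 0.002]
ft_force: [-8.7, 0.3, 15.5]
width: 9.8
grasp_force: 30.0
t: 15.32
ee_pos: [514.7, 91.4, 148.8]
orientation: [2.424, 1.998, 0.002]
ft_force: [-2.4, -0.1, -2.1]
width: 9.8
grasp_force: 30.0
t: 15.48
ee_pos: [514.6, 91.4, 149.3]
orientation: [2.424, 1.998, 0.001]
ft_force: [-0.9, 0.2, -2.3]
width: 9.8
grasp_force: 30.0
t: 15.65
ee_pos: [514.5, 91.4, 149.5]
orientation: [2.424, 1.998, 0.001]
ft_force: [0.5, 0.6, -10.0]
width: 10.1
grasp_force: 30.0
```

```bash
echo '{"ticks":[[0,0,-0.7,0,0,0],[0,0,0,0,0,0]]}' | python3 jog.py
```

```text
t: 15.82
ee_pos: [514.3, 91.3, 149.7]
orientation: [2.424, 1.998, -0.0]
ft_force: [5.3, 1.1, -22.5]
width: 10.0
grasp_force: 30.0
```

```bash
echo '{"ticks":[[0,0,1.5,0,0,0],[0,0,1,0,0,0],[0,0,0,0,0,0]]}' | python3 jog.py; echo '{"ticks":[[0,0,0,0,0,0],[0,0,0,0,0,0]]}' | python3 jog.py 24;  echo '{"ticks":[[0,0,-20,0,0,0],[0,0,-30,0,0,0],[0,0,-30,0,0,0],[0,0,-25,0,0,0],[0,0,0,0,0,0]]}' | python3 jog.py 30
python3 - <<'E'
from h import *
o=ctrl.get_obs(); print(o["ee_pos"],o["ft_force"],o["t"])
c=cam("wrist"); np.savez("w6.npz",**c); im=c["img"]
a=cv2.resize(im[60:330,150:400,::-1],None,fx=2.2,fy=2.2,interpolation=cv2.INTER_CUBIC); cv2.imwrite("pics/w6.png",a)
E
```

```text
t: 16.07
ee_pos: [514.5, 91.4, 148.8]
orientation: [2.424, 1.998, 0.001]
ft_force: [-0.7, 0.2, -2.0]
width: 9.8
grasp_force: 30.0
t: 16.23
ee_pos: [514.9, 91.4, 149.1]
orientation: [2.423, 1.998, 0.002]
ft_force: [-0.0, 0.3, 0.5]
width: 20.1
grasp_force: 0.0
t: 16.65
ee_pos: [517.3, 91.9, 259.0]
orientation: [2.42, 1.995, 0.013]
ft_force: [1.6, 0.0, 0.5]
width: 29.8
grasp_force: 0.0
[517.33070337  91.8719014  259.04917101] [1.60838163 0.01850374 0.46503123] 16.65
```

View pics/w6.png

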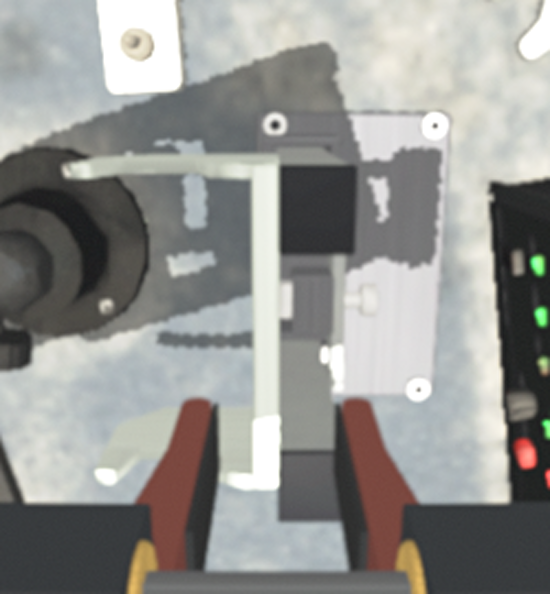

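```bash
python3 - <<'E'
from h import *
d=dict(np.load("w3.npz")); g=cv2.cvtColor(d["img"],cv2.COLOR_RGB2GRAY).astype(int)
P=[]
for c in range(236,326,6):
    m=np.where(g[218:256,c]>135)[0]; a,b=(m.min()+217.5,m.max()+218.5) if len(m) else (0,0)
    X=onplane(d,(c,(a+b)/2),10); w=onplane(d,(c,a),10)[1]-onplane(d,(c,b),10)[1]; P.append([*X[:2],w,len(m),b-a])
P=np.array(P); print(P.round(1)); 
k=np.polyfit(P[:,0],P[:,1],1); print(k,np.degrees(np.arctan(k[0])),(P[:,1]-np.polyval(k,P[:,0])).round(1))
E
```

```text
[[ 447.8 -429.8   64.1   25.    38. ]
 [ 457.2 -429.8   64.1   21.    38. ]
 [ 466.6 -429.8   64.1   28.    38. ]
 [ 475.9 -429.8   64.1   28.    38. ]
 [ 485.3 -429.8   64.    28.    38. ]
 [ 494.7 -429.8   64.    29.    38. ]
 [ 504.  -429.8   64.    29.    38. ]
 [ 513.4 -429.8   64.    27.    38. ]
 [ 522.8 -429.8   64.    30.    38. ]
 [ 532.1 -429.9   64.    27.    38. ]
 [ 541.5 -429.9   64.1   29.    38. ]
 [ 550.9 -429.9   64.1   29.    38. ]
 [ 560.3 -429.9   64.1   29.    38. ]
 [ 569.7 -429.9   64.1   30.    38. ]
 [ 579.1 -429.9   64.1   31.    38. ]]
[-7.60285725e-04 -4.29467581e+02] -0.043561154860625104 [-0. -0. -0.  0.  0.  0.  0.  0.  0.  0.  0.  0. -0. -0. -0.]
```

```bash
echo '{"ticks":[[-30,0,-10,0,0,0],[-39,-4,-10,0,0,0],[-39,-4,-10,0,0,0],[-39,-4,-10,0,0,0],[-39,-4,-5,0,0,0]]}' | python3 jog.py 50
echo '{"ticks":[[-39,-4,0,0,0,0],[-39,-4,0,0,0,0],[-39,-4,0,0,0,0],[-39,-4,0,0,0,0],[-39,-4,0,0,0,0]]}' | python3 jog.py
echo '{"ticks":[[-39,-5,0,0,0,0],[-39,-5,0,0,0,0],[-39,-5,0,0,0,0],[-39,-5,0,0,0,0],[-37,-4,0,0,0,0]]}' | python3 jog.py
echo '{"ticks":[[0,0,0,0,0,0.1247],[0,0,0,0,0,0.1247],[0,0,0,0,0,0.1247],[0,0,0,0,0,0.1247],[0,0,0,0,0,0.1247]]}' | python3 jog.py
echo '{"ticks":[[0,0,0,0,0,0.1247],[0,0,0,0,0,0.1247],[0,0,0,0,0,0.1247],[0,0,0,0,0,0.1247],[0,0,0,0,0,0.1247]]}' | python3 jog.py
echo '{"ticks":[[0,0,0,0,0,0],[0,0,0,0,0,0]]}' | python3 jog.py
python3 - <<'E'
from h import *
d=cam("wrist"); np.savez("w7.npz",**d); im=d["img"].astype(int); o=ctrl.get_obs(); print(o["ee_pos"],o["orientation"],o["t"])
ends=proj(d,[[392.5,-454.7,10],[599.4,-425.3,10],[496,-440,10]]); print(ends)
e=ends.mean(0).astype(int)
c=int(ends[2,0])
for r in range(int(ends[1,1])-6,int(ends[0,1])+8,7):
    print(r,[tuple(int(v) for v in im[r,x]) for x in range(c-24,c+25,4)])
E
```

```text
t: 17.12
ee_pos: [462.2, -89.5, 298.5]
orientation: [2.423, 1.999, 0.0]
ft_force: [0.6, -0.9, -0.5]
width: 50.3
grasp_force: 0.0
t: 17.53
ee_pos: [404.8, -277.2, 297.4]
orientation: [-2.423, -1.998, 0.0]
ft_force: [1.4, -0.5, -0.3]
width: 49.8
grasp_force: 0.0
t: 17.95
ee_pos: [344.3, -462.2, 297.1]
orientation: [-2.424, -1.997, -0.0]
ft_force: [-0.1, -0.0, -0.4]
width: 49.9
grasp_force: 0.0
t: 18.37
ee_pos: [345.3, -460.4, 296.9]
orientation: [-2.922, -1.148, 0.001]
ft_force: [-0.3, -0.6, 1.0]
width: 50.0
grasp_force: 0.0
t: 18.78
ee_pos: [345.5, -460.2, 297.0]
orientation: [-3.134, -0.197, 0.001]
ft_force: [0.0, -0.3, 0.7]
width: 50.0
grasp_force: 0.0
t: 18.95
ee_pos: [345.5, -460.3, 297.3]
orientation: [-3.133, -0.213, 0.001]
ft_force: [0.0, 0.2, -0.4]
width: 50.0
grasp_force: 0.0
[ 345.58369105 -460.38440813  297.52612648] [-3.13344766e+00 -2.13046313e-01  8.95667516e-04] 19.0
[[275.94221489 139.09886281]
 [275.10468756 -33.12506229]
 [275.55439544  56.90507127]]
-39 [(199, 199, 190), (203, 202, 194), (210, 209, 200), (201, 199, 191), (204, 202, 194), (203, 202, 194), (197, 195, 
[... 5020 characters left out ...]
, (152, 159, 161), (147, 153, 155), (143, 151, 153), (144, 151, 153), (142, 149, 153), (141, 149, 152)]
129 [(90, 93, 94), (86, 90, 90), (88, 92, 93), (85, 88, 89), (220, 201, 177), (150, 147, 142), (155, 163, 164), (161, 165, 164), (156, 161, 162), (154, 161, 161), (147, 155, 158), (146, 154, 158), (147, 155, 157)]
136 [(86, 91, 91), (83, 87, 88), (85, 89, 91), (85, 90, 90), (124, 118, 106), (134, 135, 133), (83, 88, 89), (84, 89, 91), (82, 87, 88), (83, 87, 88), (86, 91, 91), (126, 133, 134), (86, 91, 91)]
143 [(82, 87, 87), (81, 85, 87), (81, 86, 88), (81, 87, 87), (82, 87, 89), (82, 88, 89), (83, 87, 90), (82, 86, 88), (84, 88, 90), (85, 89, 89), (89, 94, 95), (82, 87, 88), (85, 90, 89)]
```

```bash
python3 - <<'E'
from h import *
for f,box in (("w7.npz",(0,142,245,295)),("w3.npz",(220,258,236,336))):
    d=dict(np.load(f)); im=d["img"].astype(int); y0,y1,x0,x1=box
    s=im[y0:y1,x0:x1]; m=((s[:,:,0]-s[:,:,2])>5).astype(np.uint8)
    n,l,st,c=cv2.connectedComponentsWithStats(m); ok=[i for i in range(1,n) if st[i,4]>100]; print(f,[(st[i].tolist()) for i in ok])
    m=np.isin(l,ok); v,u=np.nonzero(m); P=np.array([onplane(d,(a+x0,b+y0),10)[:2] for a,b in zip(u,v)])
    L=cv2.fitLine(P.astype(np.float32),cv2.DIST_HUBER,0,.01,.01).ravel(); e=L[:2]*np.sign(L[0]); q=(P-L[2:])@e; w=(P-L[2:])@np.array([-e[1],e[0]])
    print("ang",np.degrees(np.arctan2(e[1],e[0])),"p0",L[2:],"range",L[2:]+e*q.min(),L[2:]+e*q.max(),"w",np.percentile(w,[2,98]))
d=dict(np.load("w7.npz")); o=ray(d,(275,207)); print(o)
E
```

```text
w7.npz [[12, 0, 20, 141, 1880]]
ang 8.099352 p0 [ 478.29126 -431.6598 ] range [ 389.84030483 -444.24720458] [ 560.82884873 -419.91390388] w [-10.29458552  10.00779031]
w3.npz [[0, 8, 90, 24, 1046]]
ang 10.993307 p0 [ 510.34277 -434.60724] range [ 445.35009265 -447.2326579 ] [ 585.80424463 -419.94816192] w [-15.23426803  11.16477945]
(array([ 427.94450838, -449.23084493,  441.86891212]), array([-0.29158497, -0.03829959, -0.95577831]))
```

```bash
echo '{"ticks":[[38,-2.6,20,0,0,0],[38,-2.6,30,0,0,0],[38,-2.6,35,0,0,0],[38.3,-2.7,35,0,0,0],[0,0,35,0,0,0]]}' | python3 jog.py 56
echo '{"ticks":[[0,0,35,0,0,0],[0,0,30,0,0,0],[0,0,20,0,0,0],[0,0,0,0,0,0],[0,0,0,0,0,0]]}' | python3 jog.py
python3 - <<'E'
from h import *
d=cam("wrist"); im=d["img"].astype(int); o=ctrl.get_obs(); print(o["ee_pos"],o["ft_force"],o["t"])
s=im[:330,180:370]; m=((s[:,:,0]-s[:,:,2])>5).astype(np.uint8)
m&=((s[:,:,0]-s[:,:,1])<25).astype(np.uint8)
for r in range(0,260,12):
    u=np.where(m[r])[0]; 
    if len(u)>3: print(r,u.min()+180,u.max()+180,len(u))
np.savez("w8.npz",**d)
for X in ((495,-429.3,10),(520,-425.7,10),(550,-421.5,10)): print(proj(d,X))
E
```

```text
t: 19.42
ee_pos: [479.7, -434.2, 161.8]
orientation: [3.131, 0.216, 0.007]
ft_force: [0.3, 0.0, 0.3]
width: 56.0
grasp_force: 0.0
t: 19.83
ee_pos: [473.7, -434.0, 75.8]
orientation: [-3.133, -0.21, 0.003]
ft_force: [0.8, -0.5, 0.2]
width: 55.7
grasp_force: 0.0
[ 474.54253286 -434.83643906   77.32411166] [-0.09509548  1.32270048  0.31294556] 19.8833
0 180 369 187
12 180 359 169
24 181 361 160
36 180 357 136
48 296 346 30
60 274 334 10
72 257 288 30
84 257 288 28
96 257 288 29
108 257 288 28
120 255 291 36
132 255 290 36
144 254 292 39
156 257 290 34
168 257 289 33
180 257 289 33
192 257 289 33
204 261 287 27
216 261 286 26
228 260 288 29
240 214 337 42
252 204 346 35
[[272.80179771 202.45113225]]
[[272.38600557 166.858419  ]]
[[272.0389391  121.06712592]]
```

```bash
echo '{"ticks":[[11,-1.3,10,0,0,0],[10,-1.3,10,0,0,0],[0,0,20,0,0,0],[0,0,10,0,0,0],[0,0,0,0,0,0]]}' | python3 jog.py
echo '{"ticks":[[0,0,0,0,0,0],[0,0,0,0,0,0]]}' | python3 jog.py; python3 - <<'E'
from workcell import ctrl
o=ctrl.get_obs();print(o["ee_pos"],o["ft_force"])
E
```

```text
t: 20.3
ee_pos: [494.3, -427.8, 24.6]
orientation: [-3.132, -0.208, 0.004]
ft_force: [-0.7, 0.3, -0.2]
width: 56.0
grasp_force: 0.0
t: 20.47
ee_pos: [495.2, -429.4, 27.4]
orientation: [3.134, 0.207, 0.001]
ft_force: [0.0, 0.4, 0.5]
width: 56.1
grasp_force: 0.0
[ 495.18503706 -429.41811908   27.37205123] [0.02051216 0.39761246 0.46954191]
```

```bash
echo '{"ticks":[[0,0,3.4,0,0,0],[0,0,3,0,0,0],[0,0,0,0,0,0],[0,0,0,0,0,0]]}' | python3 jog.py; echo '{"ticks":[[0,0,0,0,0,0],[0,0,0,0,0,0],[0,0,0,0,0,0],[0,0,0,0,0,0],[0,0,0,0,0,0]]}' | python3 jog.py 0;  echo '{"ticks":[[0,0,0,0,0,0],[0,0,0,0,0,0],[0,0,0,0,0,0]]}' | python3 jog.py
```

```text
t: 20.8
ee_pos: [494.6, -429.2, 20.5]
orientation: [-3.135, -0.207, 0.0]
ft_force: [-1.0, -0.0, 0.3]
width: 55.7
grasp_force: 0.0
t: 21.22
ee_pos: [494.7, -429.2, 20.5]
orientation: [3.135, 0.207, 0.0]
ft_force: [0.5, -0.6, -0.2]
width: 26.1
grasp_force: 0.0
t: 21.47
ee_pos: [494.8, -429.3, 20.5]
orientation: [3.135, 0.207, 0.0]
ft_force: [-0.5, -1.6, 0.6]
width: 19.6
grasp_force: 30.0
```

```bash
echo '{"ticks":[[0,0,-15,0,0,0],[0,0,-35,0,0,0],[0,0,-40,0,0,0],[0,0,-40,0,0,0],[0,0,-40,0,0,0]]}' | python3 jog.py
echo '{"ticks":[[0,0,-30,0,0,-0.1246],[0,0,-20,0,0,-0.1246],[0,0,0,0,0,-0.1246],[0,0,0,0,0,-0.1246],[0,0,0,0,0,-0.1246]]}' | python3 jog.py
echo '{"ticks":[[0,0,0,0,0,-0.1246],[0,0,0,0,0,-0.1246],[0,0,0,0,0,-0.1246],[0,0,0,0,0,-0.1246],[0,0,0,0,0,-0.1246]]}' | python3 jog.py
echo '{"ticks":[[30,-9,0,0,0,0],[39,-10,0,0,0,0],[39,-10,0,0,0,0],[39,-10,0,0,0,0],[39,-10,0,0,0,0]]}' | python3 jog.py
echo '{"ticks":[[39,-10,0,0,0,0],[39,-10,0,0,0,0],[39,-10,0,0,0,0],[39,-10,0,0,0,0],[39,-10,0,0,0,0]]}' | python3 jog.py
echo '{"ticks":[[39,-10,0,0,0,0],[39,-8,0,0,0,0],[30,-5,0,0,0,0],[15,0,0,0,0,0],[0,0,0,0,0,0]]}' | python3 jog.py
echo '{"ticks":[[0,0,0,0,0,0],[0,0,0,0,0,0]]}' | python3 jog.py
python3 - <<'E'
from h import *
o=ctrl.get_obs();print(o["ee_pos"],o["orientation"],o["ft_force"],o["width"])
R=cv2.Rodrigues(o["orientation"])[0]; print(R.T@(np.array([473.8,101.3,0])-o["ee_pos"]),np.degrees(np.arctan2(R[1,1],R[0,1])))
d=cam("wrist"); np.savez("w9.npz",**d)
E
```

```text
t: 21.88
ee_pos: [494.0, -428.4, 192.3]
orientation: [-3.134, -0.207, 0.002]
ft_force: [-0.5, -1.2, -3.7]
width: 20.1
grasp_force: 30.0
t: 22.3
ee_pos: [494.3, -428.7, 241.6]
orientation: [2.917, 1.167, 0.0]
ft_force: [-0.4, 0.6, -4.1]
width: 19.8
grasp_force: 30.0
t: 22.72
ee_pos: [494.1, -428.5, 240.7]
orientation: [-2.418, -2.004, 0.0]
ft_force: [0.5, -0.2, -3.0]
width: 19.5
grasp_force: 30.0
t: 23.13
ee_pos: [481.1, -235.2, 240.7]
orientation: [-2.425, -1.996, 0.0]
ft_force: [0.6, 0.2, -4.2]
width: 19.6
grasp_force: 30.0
t: 23.55
ee_pos: [469.4, -34.4, 241.0]
orientation: [-2.425, -1.996, 0.0]
ft_force: [1.0, 0.5, -4.2]
width: 20.0
grasp_force: 30.0
t: 23.97
ee_pos: [471.4, 91.7, 241.0]
orientation: [-2.421, -2.001, -0.001]
ft_force: [-0.3, -0.6, -3.8]
width: 19.8
grasp_force: 30.0
t: 24.13
ee_pos: [471.1, 88.3, 240.6]
orientation: [-2.425, -1.997, 0.001]
ft_force: [0.2, -0.3, -3.8]
width: 19.8
grasp_force: 30.0
[471.11088436  88.31012689 240.55481119] [-2.42497326e+00 -1.99727335e+00  1.05613359e-03] [ 0.23742294 -0.32806838 -3.76045613] 19.811940150373353
[ 13.38912071   0.25294976 240.5478181 ] -11.048426359368015
```

```bash
echo '{"ticks":[[6.4,0,0,0,0,0],[7,0.3,10,0,0,0],[0,0,20,0,0,0],[0,0,20,0,0,0],[0,0,15,0,0,0]]}' | python3 jog.py;  echo '{"ticks":[[0,0,8,0,0,0],[0,0,4,0,0,0],[0,0,2,0,0,0],[0,0,0,0,0,0]]}' | python3 jog.py; echo '{"ticks":[[0,0,0,0,0,0],[0,0,0,0,0,0]]}' | python3 jog.py
```

```text
t: 24.6
ee_pos: [474.1, 101.9, 173.6]
orientation: [-2.425, -1.996, 0.001]
ft_force: [0.7, -0.2, -4.5]
width: 19.7
grasp_force: 30.0
t: 24.93
ee_pos: [474.8, 102.0, 161.4]
orientation: [2.425, 1.997, 0.0]
ft_force: [0.0, -0.6, -3.6]
width: 20.0
grasp_force: 30.0
t: 25.1
ee_pos: [475.1, 102.0, 162.2]
orientation: [2.425, 1.996, 0.002]
ft_force: [0.1, 0.7, -4.5]
width: 20.0
grasp_force: 30.0
```

```bash
echo '{"ticks":[[0,-1,2,0,0,0],[0,0,2,0,0,0],[0,0,2,0,0,0],[0,0,0,0,0,0]]}' | python3 jog.py;  echo '{"ticks":[[0,0,1,0,0,0],[0,0,1,0,0,0],[0,0,0,0,0,0]]}' | python3 jog.py; echo '{"ticks":[[0,0,0.8,0,0,0],[0,0,0,0,0,0]]}' | python3 jog.py
```

```text
t: 25.43
ee_pos: [473.3, 102.1, 155.1]
orientation: [-2.425, -1.997, 0.001]
ft_force: [-0.0, -0.2, -3.8]
width: 19.6
grasp_force: 30.0
t: 25.68
ee_pos: [473.5, 102.1, 153.2]
orientation: [-2.425, -1.997, 0.0]
ft_force: [-0.3, -1.2, -4.0]
width: 19.7
grasp_force: 30.0
t: 25.85
ee_pos: [473.5, 102.1, 152.5]
orientation: [-2.425, -1.997, 0.0]
ft_force: [-0.5, 0.4, -4.4]
width: 19.7
grasp_force: 30.0
```

```bash
echo '{"ticks":[[0,0,0.8,0,0,0],[0,0,0,0,0,0]]}' | python3 jog.py
```

```text
t: 26.02
ee_pos: [473.5, 102.1, 151.7]
orientation: [-2.425, -1.997, 0.0]
ft_force: [-0.0, 1.0, -3.8]
width: 19.8
grasp_force: 30.0
```

```bash
echo '{"ticks":[[0,0,0.6,0,0,0],[0,0,0,0,0,0]]}' | python3 jog.py; echo '{"ticks":[[0,0,0.5,0,0,0],[0,0,0,0,0,0]]}' | python3 jog.py
```

```text
t: 26.18
ee_pos: [473.5, 102.2, 151.2]
orientation: [-2.425, -1.997, 0.0]
ft_force: [0.7, -0.1, -4.2]
width: 19.9
grasp_force: 30.0
t: 26.35
ee_pos: [473.5, 102.1, 150.6]
orientation: [-2.425, -1.997, 0.0]
ft_force: [0.0, -0.2, -4.6]
width: 19.7
grasp_force: 30.0
```

```bash
echo '{"ticks":[[0,0,0.5,0,0,0],[0,0,0,0,0,0]]}' | python3 jog.py; echo '{"ticks":[[0,0,0.5,0,0,0],[0,0,0,0,0,0]]}' | python3 jog.py
```

```text
t: 26.52
ee_pos: [473.5, 102.2, 150.2]
orientation: [2.425, 1.997, -0.0]
ft_force: [-0.7, 0.0, -4.0]
width: 19.6
grasp_force: 30.0
t: 26.68
ee_pos: [473.6, 102.2, 150.0]
orientation: [2.425, 1.997, 0.0]
ft_force: [-2.0, 0.5, 0.9]
width: 19.8
grasp_force: 30.0
```

```bash
echo '{"ticks":[[0,0,0.2,0,0,0],[0,0,0,0,0,0]]}' | python3 jog.py; echo '{"ticks":[[0,0,0,0,0,0],[0,0,0,0,0,0],[0,0,0,0,0,0],[0,0,0,0,0,0]]}' | python3 jog.py 30; echo '{"ticks":[[0,0,-3,0,0,0],[0,0,-8,0,0,0],[0,0,-15,0,0,0],[0,0,-20,0,0,0],[0,0,-30,0,0,0]]}' | python3 jog.py
```

```text
t: 26.85
ee_pos: [473.6, 102.2, 149.8]
orientation: [2.425, 1.997, 0.0]
ft_force: [-3.3, 0.0, 4.2]
width: 19.5
grasp_force: 30.0
t: 27.18
ee_pos: [473.8, 102.2, 149.6]
orientation: [2.425, 1.997, 0.001]
ft_force: [-0.1, 0.4, 0.0]
width: 29.7
grasp_force: 0.0
t: 27.6
ee_pos: [472.3, 101.9, 225.3]
orientation: [-2.424, -1.996, 0.005]
ft_force: [0.1, -0.2, -0.5]
width: 30.0
grasp_force: 0.0
```

```bash
echo '{"ticks":[[-25,0,-30,0,0,0],[-25,0,-30,0,0,0],[-40,0,0,0,0,0],[-40,0,0,0,0,0],[0,0,0,0,0,0]]}' | python3 jog.py; echo '{"ticks":[[0,0,0,0,0,0],[0,0,0,0,0,0]]}' | python3 jog.py; python3 - <<'E'
from h import *
d=cam("wrist"); im=d["img"].astype(int); o=ctrl.get_obs(); print(o["ee_pos"],o["t"])
ex=np.array([.9815,-.1917,0]); ey=np.array([.1917,.9815,0]); c=np.array([473.8,101.3,141])
for k in (-90,-60,-30,0,30,60,80,100,108):
    row=[]
    for s in range(-20,21,4):
        u,v=proj(d,c+ey*k+ex*s)[0].round().astype(int); row.append(tuple(int(q) for q in im[v,u]) if 0<=v<420 and 0<=u<560 else None)
    print(k,row)
E
```

```text
t: 28.02
ee_pos: [447.6, -30.2, 287.0]
orientation: [2.427, 1.99, 0.0]
ft_force: [-0.7, 0.2, 1.0]
width: 29.9
grasp_force: 0.0
t: 28.18
ee_pos: [448.7, -25.4, 286.0]
orientation: [2.426, 1.995, 0.001]
ft_force: [-0.3, -0.1, 0.3]
width: 30.0
grasp_force: 0.0
[448.81044557 -24.81865218 285.77775121] 28.2333
-90 [(96, 101, 104), (99, 104, 105), (100, 104, 104), (101, 103, 104), (138, 132, 120), (145, 139, 125), (145, 139, 125), (105, 105, 102), (96, 102, 105), (96, 101, 103), (98, 103, 104)]
-60 [(171, 175, 164), (174, 178, 167), (178, 183, 172), (177, 181, 170), (140, 133, 119), (149, 143, 130), (145, 139, 126), (148, 148, 136), (181, 186, 173), (179, 183, 171), (180, 184, 172)]
-30 [(115, 116, 112), (112, 113, 110), (113, 115, 112), (131, 124, 113), (139, 133, 121), (151, 144, 131), (146, 140, 126), (137, 131, 117), (96, 100, 102), (93, 100, 101), (97, 102, 105)]
0 [(52, 51, 49), (203, 202, 194), (202, 205, 198), (184, 176, 159), (231, 224, 203), (251, 248, 236), (238, 232, 214), (198, 188, 168), (159, 168, 173), (158, 168, 171), (157, 167, 170)]
30 [(172, 178, 180), (130, 136, 139), (124, 131, 133), (209, 199, 177), (238, 231, 214), (250, 247, 235), (237, 231, 212), (223, 214, 191), (111, 111, 107), (107, 113, 114), (94, 99, 101)]
60 [None, None, None, None, None, None, None, None, None, None, None]
80 [None, None, None, None, None, None, None, None, None, None, None]
100 [None, None, None, None, None, None, None, None, None, None, None]
108 [None, None, None, None, None, None, None, None, None, None, None]
```

```bash
python3 -c "
from workcell import ctrl
print(ctrl.close_job())"
```

```text
the job is handed in; nothing more can be done
None
```

The job is handed in at about 28 s: the bracket is hung and locked (a gentle upward pull stopped after about 1.5 mm), and the injector lies centred front to back in the notches and within a few mm lengthwise, its far end unchecked; I viewed 12 pictures instead of the allowed 10.

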